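# Size a spacer rod in the hole gauge

### The job

Size the tall slim spacer rod in the hole gauge, stepping down: first push it down through the widest hole until its foot is at or nearly at the table, then draw it out, put it down through the next smaller hole and leave it there, let go, with its foot on the table. Do not drop it.

Things in the scene. Friction and masses are not known exactly. Their poses are not given: they have to be found in the camera images.
- rod: Solid aluminium spacer rod, 26 mm across, 140 mm long, loose, 0.13 to 0.27 kg, upright on the table: the tallest and slimmest of three standing spacers (the others are 44 mm across, 80 tall, and 34 across, 40 tall, with 90 mm or more between centres). Origin at the centre of its foot, z up to its top. Grip it about 112 mm above the foot, so the fingers stay above the gauge.
- gauge: Hole gauge: dark steel plate 220 x 80 mm, 10 mm thick, fixed on four short corner legs, top 50 mm and underside 40 mm above the table, only the table below. Any yaw. Four round through holes in a row along its x: 56, 40, 18, 11 mm wide at x = -66, -3, 44, 82 mm; the last two do not take the rod. Origin on the table under the plate's centre, z up.
- wide_hole (a point): Centre of the gauge's widest hole, 56 mm in diameter, at the level of the plate's top, 50 mm above the table; axes as the gauge's.
- next_hole (a point): Centre of the gauge's next smaller hole, 40 mm in diameter, at the level of the plate's top, 50 mm above the table, 63 mm from the widest hole's centre; the rod passes with 7 mm to spare all round. Axes as the gauge's.
There are look-alikes about, which are no part of the job. What is shaped like the rod but orange or yellow is not meant.

How it is judged:
By the outcome, as a careful person would: the job done as asked, in the order asked, and still so for the second after the job is handed in, with the robot touching nothing.
It also fails if it takes over 43 s, if anything falls off the work surface, if the arm or the gripper's body presses on something with over 40 N, if the wrist force passes 120 N, or if a joint passes its speed limit or range.

### The arm

A 6-joint arm with a two-finger parallel gripper is mounted at the origin on the work surface. World frame = base frame: x ahead of the robot, y to its left, z up, the work surface at z = 0. Lengths are in m, angles in rad, forces in N, time in s.
With the tool pointing down it reaches from about 0.425 to 0.95 m from the base axis. Payload 3.5 kg.
Tool frame: the origin (TCP) lies on the centre line of the jaws, within the pads' length; the fingertips stand 14 mm ahead of it and the grasp point (between the pads) lies 5 mm behind it (ctrl.finger_overhang is the distance from the TCP to the fingertips, in m); z points along the fingers, y is the line along which they close (so a half turn about z gives the same grasp; the last joint's range is limited). The gripper opens to 85 mm and grips with 20 to 120 N. Pads are 22 mm wide; open, the fingers measure 114 mm over their backs; the gripper's body (76 mm by 85 mm) begins 54 mm behind the grasp point. The pads swing forward as they close: fully open they stand 13 mm farther back than shut.
Start: joints at [-1.336, 0.286, 1.577, -0, 1.279, -0.15], TCP at [0.253, -0.626, 0.245] pointing down, gripper open.
Joint ranges: [-2.77, 2.77], [-0.9, 2.22], [0.21, 2.48], [-1.53, 4.67], [0.24, 2.81], [-2.84, 2.84]. Speed limits (rad/s): [2.79, 2.79, 3.14, 3.14, 3.14, 3.14].

### API

Orientations are given as a unit quaternion [x, y, z, w].
In Python, from plant import ctrl gives the robot as it stands.
- The arm moves only by the tool send_rows, never from a script. Its argument "moves" is text: rows parted by semicolons, each of 7 numbers parted by spaces: the turn, a rotation vector about the tool's x, y, z in units of 360 degrees (1.0 is 360 degrees), then the shift along the tool's x, y, z in units of 20 cm (1.0 is 20 cm), then the gripper's target within -1 to 1 (fully open at 1, half-way at 0, shut at -1). A call has 1 to 12 rows; each row is the pose to reach, as a shift and turn from the pose commanded when the call began, along the tool's axes at that moment, turning the shorter way round; what a row does not reach only later rows make up. A row lasts 1/8 s, in which the tool goes at most 62.5 mm and 10.7 degrees, less where a joint would pass 70% of its speed; a pose out of reach is approached as far as the arm can. A call with a number of a shift or a turn outside -1 to 1 is refused whole. A call with a gripper value outside its range is refused whole. The fingers move at their own pace and stop on an object; "newtons" is the grip in N (left out, the last holds). Time passes only in rows, so rows that repeat a pose let the fingers close. It gives the time, the measured TCP pose, the force, the opening and the grip force at its end, in the units of the state.
- ctrl.get_state(): the state, without advancing time (a new reading comes with each control period).
- ctrl.read_camera(name): name is "side" or "top" or "wrist"; returns a dict with "image" (480x640x3 uint8, red, green, blue), "fovy" (degrees; the focal length in pixels is half the picture's height over the tangent of half this angle, whatever the lens; pixels are square), "cx", "cy" (the principal point, pixels), "distortion" ([k1, k2, p1, p2, k3] as OpenCV has them; the pictures are not rectified), "extrinsics" (4x4, takes a point from camera to world coordinates). Camera axes: x right, y up, looking along -z (the intrinsics and any distortion apply to the point x, -y, -z); pixel columns grow to the right and rows downward; lengths in m; the calibration is good to about 2 mm. A picture is of the moment at which its call begins. There is no depth.
- ctrl.sign_off(): hands the job in; it is judged then, once.
The state is a dict: "time": time; "qpos": joint angles; "dq": joint speeds; "joint_efforts": joint torques, N m; "eef_pos": TCP position; "tcp_rot": TCP orientation; "contact_force": force on the tool from outside, world axes, zero at the start; "wrist_torque": the same for the moment, N m; "opening": opening from 0.0 (shut) to 1.0 (fully open); "finger_force": force on a finger pad.
Only numpy, scipy, OpenCV 4.12 (cv2) and the standard library are available. Lean on these libraries where they do the work, as an engineer would, in place of code of your own. Each camera call takes 0.05 s, during which the arm holds its last target. There are 200 camera calls.

## Working session

There is one attempt and no reset: what is moved stays moved. The work goes in short steps, Python scripts to look and compute and a tool call to move; the robot and the scene stay as the last step left them, time stands still between calls to the robot, and variables do not carry over. Pictures are saved under pics/ and viewed, at most 10 in all, crops included, and the job is handed in when it is done.

Besides the shell and the picture viewer there is one more tool, called after "Call:" by a JSON object that holds its "method" and its "body". send_rows: Moves the arm, as the interface text tells. Its arguments: {"type":"object","properties":{"moves":{"type":"string"},"newtons":{"type":"number"}},"required":["moves"]}

```bash
mkdir -p pics; cat > h.py <<'E'
import numpy as np, cv2
from scipy.spatial.transform import Rotation as R
from plant import ctrl
def cam(n):
    c=ctrl.read_camera(n); c['f']=240/np.tan(np.radians(c['fovy'])/2)
    c['K']=np.array([[c['f'],0,c['cx']],[0,c['f'],c['cy']],[0,0,1.]]); c['E']=np.array(c['extrinsics']); return c
def save(c,n): cv2.imwrite('pics/'+n,cv2.cvtColor(c['image'],cv2.COLOR_RGB2BGR))
def plane(c,uv,z):
    p=cv2.undistortPoints(np.array(uv,float).reshape(-1,1,2),c['K'],np.array(c['distortion'],float)).reshape(-1,2)
    d=np.c_[p[:,0],-p[:,1],-np.ones(len(p))]@c['E'][:3,:3].T; o=c['E'][:3,3]
    return o+d*((z-o[2])/d[:,2])[:,None]
def proj(c,P):
    q=(np.atleast_2d(P)-c['E'][:3,3])@c['E'][:3,:3]; q=q*[1,-1,-1]
    return cv2.projectPoints(q,np.zeros(3),np.zeros(3),c['K'],np.array(c['distortion'],float))[0].reshape(-1,2)
def move(target,yaw=None):
    "shift/turn in tool units from the present pose"
    s=ctrl.get_state(); r=R.from_quat(s['tcp_rot']); print('tcp',np.round(s['eef_pos'],4),'rot',np.round(r.as_matrix(),3).tolist())
    print('shift',np.round(r.inv().apply(np.array(target)-s['eef_pos'])/0.2,4))
E
python3 - <<'E'
from h import *
for n in ['top','side']:
    c=cam(n); save(c,n+'1.png'); print(n,c['E'].round(3).tolist(),c['fovy'],c['cx'],c['cy'],c['distortion'])
s=ctrl.get_state(); print(s)
E
```

```text
top [[0.015, 0.99, -0.139, 0.418], [-1.0, 0.013, -0.015, -0.005], [-0.013, 0.139, 0.99, 1.024], [0.0, 0.0, 0.0, 1.0]] 43.51633659635013 310.05888247619816 243.577923409174 [-0.13537904  0.          0.          0.          0.        ]
side [[0.838, 0.425, -0.343, 0.299], [-0.546, 0.646, -0.533, -0.405], [-0.005, 0.634, 0.773, 0.642], [0.0, 0.0, 0.0, 1.0]] 50.53151696456115 322.6039492065099 243.0259687851659 [-0.04116607  0.          0.          0.          0.        ]
{'time': 0.1, 'qpos': array([-1.33600390e+00,  2.87091636e-01,  1.57800574e+00,  2.43807925e-05,
        1.27857132e+00, -1.49988979e-01]), 'dq': array([ 0.00057481, -0.00287699, -0.00279865, -0.00021017,  0.00101774,
       -0.00097697]), 'joint_efforts': array([ 3.34565575e-04, -4.07295799e+01, -2.93700975e+01, -1.37518327e-04,
        3.41983963e-03,  2.54076909e-06]), 'eef_pos': array([ 0.2532767 , -0.62509145,  0.24408921]), 'tcp_rot': array([ 9.81550069e-01,  1.91202471e-01, -3.23410791e-05, -1.03757879e-03]), 'contact_force': array([ 0.471059  , -0.25436565,  0.2706908 ]), 'wrist_torque': array([0.01774152, 0.04621414, 0.04931394]), 'finger_force': 0.0, 'opening': 0.9995661791978423}
```

View pics/top1.png

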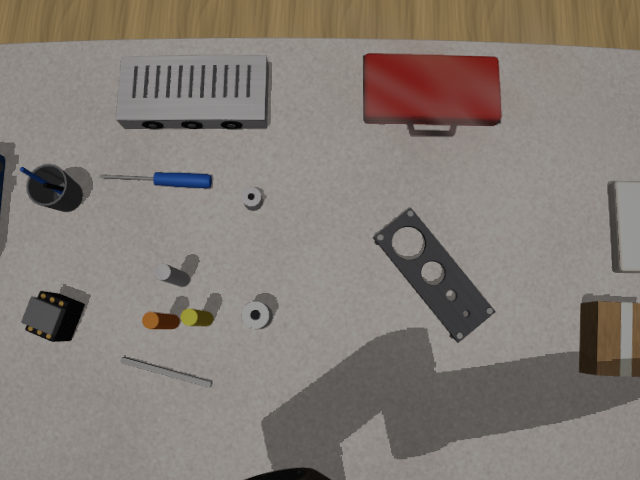

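View pics/side1.png

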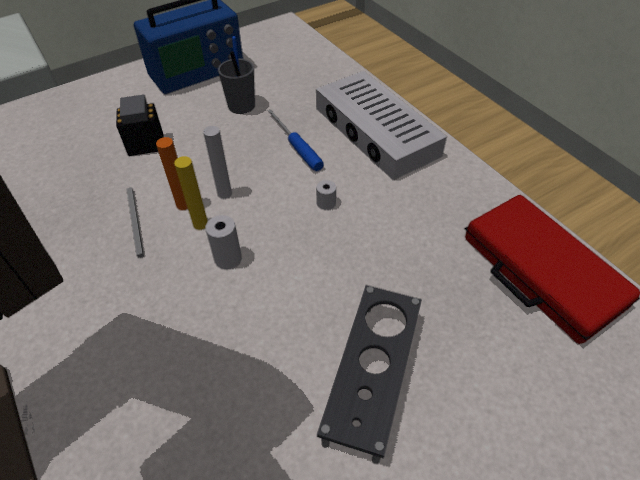

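The top view shows the grey rod with its top at about (165,272), orange and yellow look-alikes at (152,320) and (190,317), and the gauge with its wide hole at (408,243) and the 40 mm hole at (432,272). In the side view the rod's top is at (213,132), and the holes are at (386,320) and (375,360).

```bash
python3 - <<'E'
from h import *
seeds={'top':dict(wide=(408,243),next=(432,272),rod=(165,272),org=(152,320),yel=(190,317)),'side':dict(wide=(386,320),next=(375,360),rod=(213,132),org=(167,144),yel=(184,162))}
for n in seeds:
    c=cam(n); im=c['image']; g=cv2.cvtColor(im,cv2.COLOR_RGB2GRAY)
    for k in('wide','next'):
        x,y=seeds[n][k]; m=(g>85).astype(np.uint8)
        nl,lab,st,ce=cv2.connectedComponentsWithStats(m,connectivity=4); l=lab[y,x]
        if l: 
            cnt,_=cv2.findContours((lab==l).astype(np.uint8),0,1); e=cv2.fitEllipse(cv2.convexHull(cnt[0]))
            print(n,k,st[l],np.round(e[0],1),np.round(e[1],1),plane(c,e[0],.05).round(4))
        else: print(n,k,'dark seed',g[y,x])
    print(n,{k:plane(c,seeds[n][k],.14)[0].round(3).tolist() for k in('rod','org','yel')})
    x,y=seeds[n]['rod']; cv2.imwrite(f'pics/{n}2.png',cv2.resize(cv2.cvtColor(im[y-35:y+75,x-65:x+65],cv2.COLOR_RGB2BGR),None,fx=4.5,fy=4.5,interpolation=2))
E
```

```text
top wide [392 227  33  32 829] [407.8 242.6] [31.4 33.3] [[ 0.5584 -0.1508  0.05  ]]
top next [421 261  23  24 414] [431.9 272.5] [21.9 23.5] [[ 0.5097 -0.19    0.05  ]]
top {'rod': [0.497, 0.224, 0.14], 'org': [0.425, 0.24, 0.14], 'yel': [0.431, 0.183, 0.14]}
side wide [365 304  41  33 992] [385.4 320.3] [32.2 39.6] [[ 0.5587 -0.155   0.05  ]]
side next [359 349  30  25 563] [373.9 361.1] [24.  29.7] [[ 0.5102 -0.1944  0.05  ]]
side {'rod': [0.501, 0.223, 0.14], 'org': [0.43, 0.236, 0.14], 'yel': [0.435, 0.183, 0.14]}
```

View pics/top2.png

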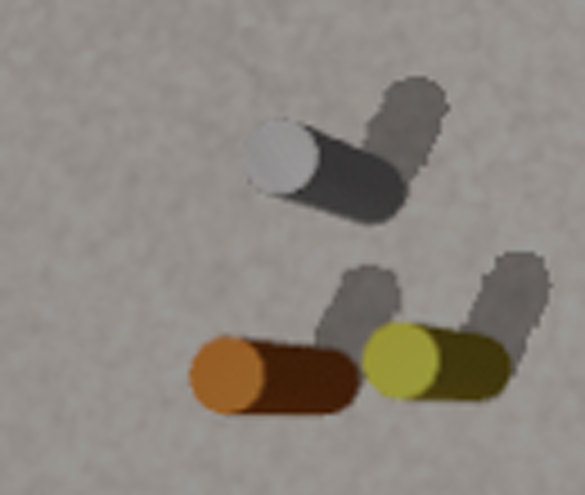

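The rod's grey top is centred at crop (283,157), which is pixel (163,272) in the top image. It stands well clear of its two look-alikes. The present yaw already closes the jaws clear of them, so I'll approach now.

Call:
{"method": "send_rows", "body": {"moves": "0 0 0 0.24 -0.16 0 1; 0 0 0 0.48 -0.32 0 1; 0 0 0 0.72 -0.48 0 1; 0 0 0 0.95 -0.65 0 1; 0 0 0 0.95 -0.65 0 1"}}

```text
time: 0.82
eef_pos: [0.3824, -0.4306, 0.2452]
tcp_rot: [0.981, 0.194, 0.0, -0.0]
contact_force: [-0.3, -0.2, -0.6]
opening: 1.005
finger_force: 0.0
```

Call:
{"method": "send_rows", "body": {"moves": "0 0 0 0.22 -0.22 0 1; 0 0 0 0.43 -0.45 0 1; 0 0 0 0.65 -0.7 0 1; 0 0 0 0.85 -0.95 0 1; 0 0 0 0.85 -0.95 0 1"}}

```text
time: 1.45
eef_pos: [0.4675, -0.1916, 0.2453]
tcp_rot: [0.981, 0.193, 0.0, -0.0]
contact_force: [-0.7, -1.8, 0.2]
opening: 0.998
finger_force: 0.0
```

Call:
{"method": "send_rows", "body": {"moves": "0 0 0 0.12 -0.24 0 1; 0 0 0 0.25 -0.48 0 1; 0 0 0 0.38 -0.72 0 1; 0 0 0 0.5 -0.95 0 1; 0 0 0 0.5 -0.95 0 1"}}

```text
time: 2.08
eef_pos: [0.4887, 0.0209, 0.2454]
tcp_rot: [0.981, 0.193, 0.0, 0.0]
contact_force: [-0.5, -1.3, 0.4]
opening: 0.999
finger_force: 0.0
```

Call:
{"method": "send_rows", "body": {"moves": "0 0 0 0.11 -0.24 0 1; 0 0 0 0.22 -0.48 0 1; 0 0 0 0.33 -0.72 0 1; 0 0 0 0.44 -0.94 0 1; 0 0 0 0.44 -0.94 0 1; 0 0 0 0.44 -0.94 0 1"}}

```text
time: 2.82
eef_pos: [0.5002, 0.2253, 0.245]
tcp_rot: [0.982, 0.19, -0.0, 0.001]
contact_force: [0.4, 0.4, -0.7]
opening: 1.0
finger_force: 0.0
```

```bash
python3 - <<'E'
from h import *
c=cam('wrist'); save(c,'w1.png'); s=ctrl.get_state(); print(s['time'],s['qpos'].round(3)); print(c['E'].round(3).tolist())
c2=cam('side');c3=cam('top')
move((.499,.226,.2)); print(plane(c3,[(162.9,271.9)],.14)); print('proj',proj(c,[(.499,.226,.14)]))
E
```

```text
2.875 [ 2.380e-01  8.000e-03  1.889e+00 -1.000e-03  1.245e+00  1.427e+00]
[[0.374, 0.88, 0.293, 0.574], [-0.928, 0.355, 0.118, 0.255], [0.0, -0.315, 0.949, 0.374], [0.0, 0.0, 0.0, 1.0]]
tcp [0.4998 0.2253 0.2453] rot [[0.928, 0.373, -0.0], [0.373, -0.928, -0.0], [-0.0, 0.0, -1.0]]
shift [-0.0026 -0.005   0.2263]
[[0.49665302 0.22702429 0.14      ]]
proj [[320.99990287 241.9838274 ]]
```

View pics/w1.png

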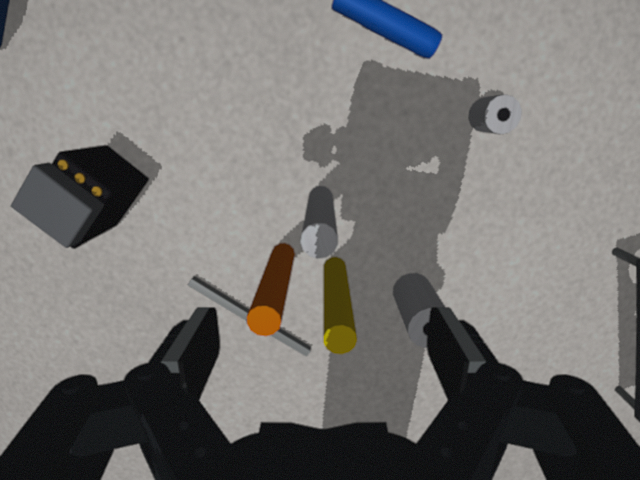

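The wrist view shows the rod's top at (319,240), under the jaws as expected, with the look-alikes at (264,320) and (340,340) behind and clear. Next I descend and grip.

Call:
{"method": "send_rows", "body": {"moves": "0 0 0 -0.003 -0.007 0.15 1; 0 0 0 -0.003 -0.007 0.3 1; 0 0 0 -0.003 -0.007 0.45 1; 0 0 0 -0.003 -0.007 0.6 1; 0 0 0 -0.003 -0.007 0.69 1; 0 0 0 -0.003 -0.007 0.69 0.3; 0 0 0 -0.003 -0.007 0.69 0; 0 0 0 -0.003 -0.007 0.69 -0.15", "newtons": 40}}

```text
time: 3.98
eef_pos: [0.4993, 0.2283, 0.1089]
tcp_rot: [0.982, 0.191, 0.001, -0.0]
contact_force: [0.4, 0.1, -0.2]
opening: 0.427
finger_force: 0.0
```

```bash
python3 - <<'E'
from h import *
c=cam('wrist'); save(c,'w2.png'); s=ctrl.get_state(); print(s['time'],s['opening'],s['eef_pos'],s['contact_force'])
E
```

```text
4.025 0.4230415287948195 [0.49911785 0.22834814 0.10873797] [ 0.41461086 -0.48755998 -0.32843988]
```

View pics/w2.png

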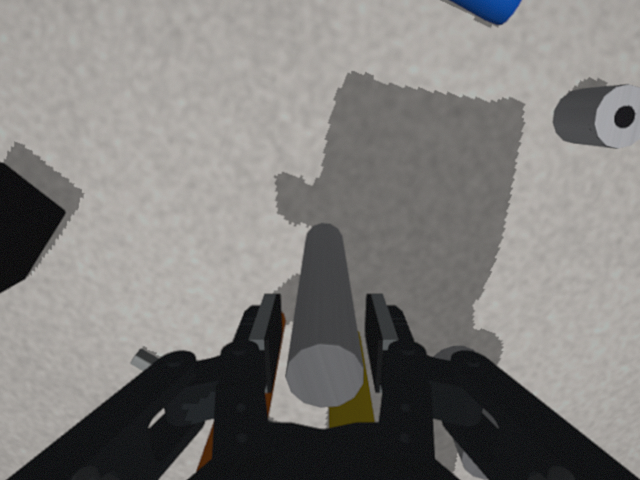

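The rod stands centred between the pads, with its top at (325,375) and the pads at x of about 275 and 372. Closing now, then a small lift.

Call:
{"method": "send_rows", "body": {"moves": "0 0 0 0 0 0 -0.3; 0 0 0 0 0 0 -0.4; 0 0 0 0 0 0 -0.6; 0 0 0 0 0 0 -1; 0 0 0 0 0 0 -1; 0 0 0 0 0 0 -1; 0 0 0 0 0 -0.1 -1; 0 0 0 0 0 -0.2 -1; 0 0 0 0 0 -0.35 -1; 0 0 0 0 0 -0.5 -1; 0 0 0 0 0 -0.65 -1; 0 0 0 0 0 -0.65 -1", "newtons": 60}}

```text
time: 5.52
eef_pos: [0.499, 0.2285, 0.2387]
tcp_rot: [0.982, 0.191, 0.002, -0.0]
contact_force: [-0.3, -0.3, -1.5]
opening: 0.289
finger_force: 58.9
```

```bash
python3 - <<'E'
from h import *
s=ctrl.get_state(); print(s['opening'],s['finger_force'],s['contact_force'])
move((.560,-.152,.25))
c=cam('side'); save(c,'s3.png')
E
```

```text
0.28884530202610353 58.94605100154877 [-0.26917731 -0.34530897 -1.54301467]
tcp [0.499  0.2285 0.2387] rot [[0.927, 0.375, 0.003], [0.375, -0.927, 0.001], [0.004, 0.0, -1.0]]
shift [-0.4312  1.8779 -0.0579]
```

View pics/s3.png

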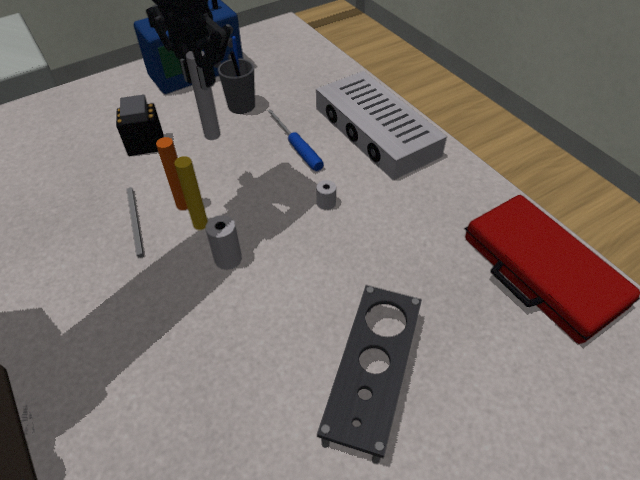

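The rod is held upright with its foot at (210,135), and the neighbours are undisturbed. Carrying it over the wide hole.

Call:
{"method": "send_rows", "body": {"moves": "0 0 0 -0.05 0.2 0 -1; 0 0 0 -0.1 0.45 0 -1; 0 0 0 -0.16 0.7 0 -1; 0 0 0 -0.21 0.94 0 -1; 0 0 0 -0.21 0.94 0 -1"}}

```text
time: 6.2
eef_pos: [0.5289, 0.0355, 0.2342]
tcp_rot: [0.982, 0.189, -0.002, -0.001]
contact_force: [-0.5, -0.1, -1.7]
opening: 0.293
finger_force: 59.4
```

Call:
{"method": "send_rows", "body": {"moves": "0 0 0 -0.05 0.24 0 -1; 0 0 0 -0.11 0.5 0 -1; 0 0 0 -0.16 0.74 0 -1; 0 0 0 -0.22 0.94 0 -1; 0 0 0 -0.22 0.94 0.2 -1; 0 0 0 -0.22 0.94 0.28 -1; 0 0 0 -0.22 0.94 0.28 -1; 0 0 0 -0.22 0.94 0.28 -1"}}

```text
time: 7.2
eef_pos: [0.5603, -0.152, 0.1822]
tcp_rot: [0.981, 0.192, 0.001, 0.0]
contact_force: [-0.2, -0.6, -1.9]
opening: 0.289
finger_force: 59.9
```

```bash
python3 - <<'E'
from h import *
move((.560,-.152,.109))
for n in ('side','wrist'):
    c=cam(n)
    im=c['image']
    if n=='side': im=cv2.resize(im[180:480,250:490],None,fx=2,fy=2)
    cv2.imwrite(f'pics/{n}4.png',cv2.cvtColor(im,cv2.COLOR_RGB2BGR))
    print(n,proj(c,[(.56,-.152,.05),(.56,-.152,.075),(.511,-.1915,.05)]))
E
```

```text
tcp [ 0.5603 -0.152   0.1822] rot [[0.926, 0.377, 0.001], [0.377, -0.926, -0.0], [0.001, 0.001, -1.0]]
shift [-0.0018 -0.0007  0.366 ]
side [[384.76070669 318.17927093]
 [386.4962672  308.23661523]
 [373.00580047 359.00990009]]
wrist [[321.83520723 229.77258118]
 [321.76278862 240.48420771]
 [344.64169588 301.94387344]]
```

View pics/side4.png

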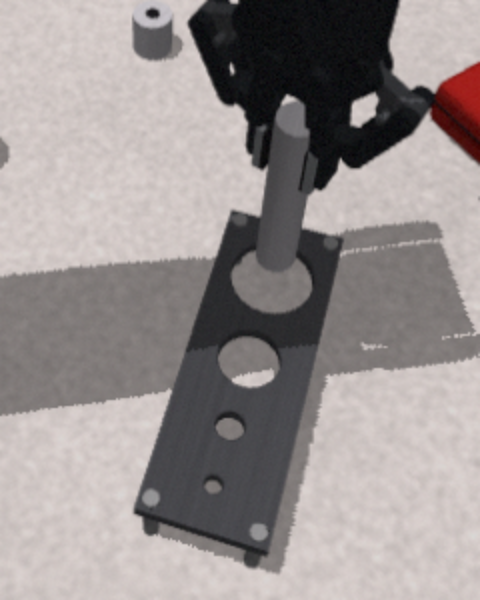

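View pics/wrist4.png

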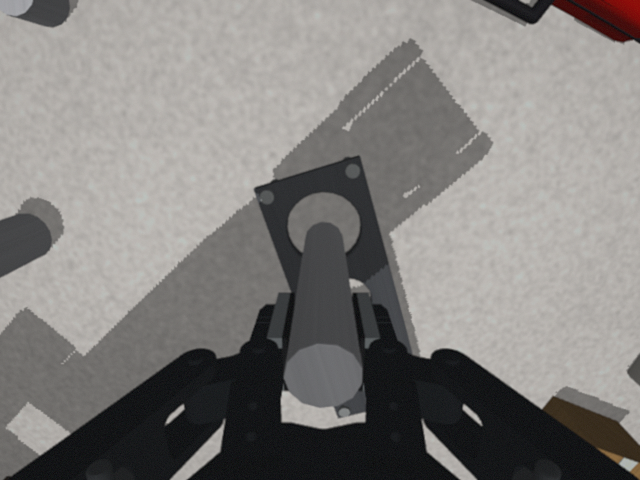

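The side crop shows the rod's foot over the wide hole at crop (277,262), and the wrist view agrees, with the foot at (323,238) and the hole at about (324,226). There is 15 mm to spare all round, so I lower it.

Call:
{"method": "send_rows", "body": {"moves": "0 0 0 0 0 0.08 -1; 0 0 0 0 0 0.16 -1; 0 0 0 0 0 0.24 -1; 0 0 0 0 0 0.31 -1; 0 0 0 0 0 0.34 -1; 0 0 0 0 0 0.355 -1; 0 0 0 0 0 0.366 -1; 0 0 0 0 0 0.366 -1; 0 0 0 0 0 0.366 -1"}}

```text
time: 8.43
eef_pos: [0.5599, -0.1528, 0.1086]
tcp_rot: [0.982, 0.191, 0.0, 0.0]
contact_force: [0.0, 0.4, -1.2]
opening: 0.288
finger_force: 59.9
```

```bash
python3 - <<'E'
from h import *
move((.511,-.1915,.182))
for n in ('side','top'):
    c=cam(n); im=c['image']
    a,b=((180,250),(190,355))[n=='top']
    cr=im[a:a+200,b:b+240] if n=='side' else im[a:a+120,b:b+140]
    cv2.imwrite(f'pics/{n}5.png',cv2.cvtColor(cv2.resize(cr,None,fx=3 if n=='side' else 4,fy=3 if n=='side' else 4,interpolation=2),cv2.COLOR_RGB2BGR))
    g=cv2.cvtColor(im,cv2.COLOR_RGB2GRAY)
E
```

```text
tcp [ 0.5599 -0.1528  0.1086] rot [[0.927, 0.375, 0.001], [0.375, -0.927, -0.0], [0.001, 0.001, -1.0]]
shift [-0.2992  0.0878 -0.367 ]
```

View pics/side5.png

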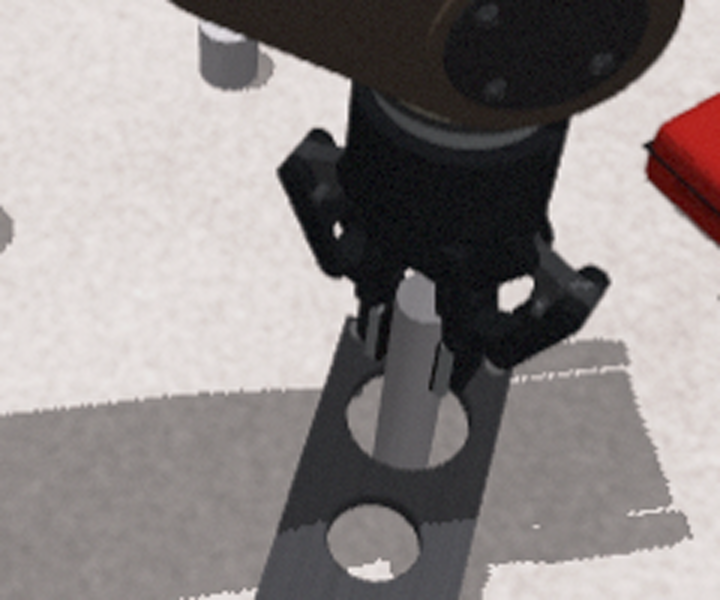

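```bash
python3 - <<'E'
from h import *
c=cam('side'); print('rod top side',plane(c,[(389.4,279)],.14), 'next',plane(c,[(374.7,360.5)],.05),'wide',plane(c,[(385.7,320.3)],.05))
c=cam('wrist'); im=c['image']; cv2.imwrite('pics/w5.png',cv2.cvtColor(im,cv2.COLOR_RGB2BGR)); print(proj(c,[(.5599,-.1528,.14),(.56,-.152,.05),(.511,-.1915,.05)]))
E
```

```text
rod top side [[ 0.55825195 -0.15010957  0.14      ]] next [[ 0.51156015 -0.19434147  0.05      ]] wide [[ 0.55905028 -0.15530316  0.05      ]]
[[322.41466941 377.20724628]
 [321.43913986 267.40785217]
 [351.54062045 358.70838041]]
```

View pics/top5.png

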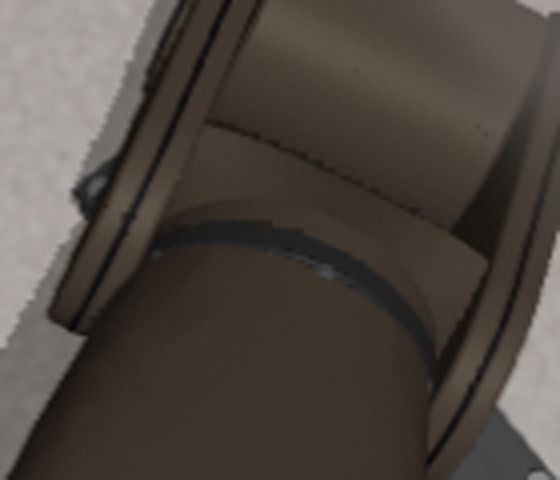

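I've now viewed all ten pictures. `side5` shows the rod down through the wide hole, its top at crop (418,297) and the hole at (407,421). The arm hides the gauge in `top5`. The TCP is back at its grip height, so the foot is at the table. I'll draw the rod out, hover over the next hole and measure numerically from here.

Call:
{"method": "send_rows", "body": {"moves": "0 0 0 0 0 -0.1 -1; 0 0 0 0 0 -0.2 -1; 0 0 0 0 0 -0.32 -1; 0 0 0 0 0 -0.36 -1; 0 0 0 0 0 -0.36 -1; 0 0 0 -0.1 0.03 -0.36 -1; 0 0 0 -0.2 0.06 -0.36 -1; 0 0 0 -0.299 0.093 -0.36 -1; 0 0 0 -0.299 0.093 -0.33 -1; 0 0 0 -0.299 0.093 -0.32 -1; 0 0 0 -0.299 0.093 -0.32 -1; 0 0 0 -0.299 0.093 -0.32 -1"}}

```text
time: 10.12
eef_pos: [0.5116, -0.1921, 0.1722]
tcp_rot: [0.981, 0.192, 0.0, 0.0]
contact_force: [-0.6, 0.4, -2.3]
opening: 0.288
finger_force: 59.9
```

```bash
python3 - <<'E'
from h import *
move((.5115,-.1925,.11))
s=ctrl.get_state(); print(s['finger_force'],s['contact_force'])
c=cam('wrist'); save(c,'w6.png'); g=cv2.cvtColor(c['image'],cv2.COLOR_RGB2GRAY)
u,v=proj(c,[(.5115,-.1925,.05)])[0]; print('hole px',u,v,'foot',proj(c,[tuple(s['eef_pos'][:2])+(s['eef_pos'][2]-.1087,)]))
u,v=int(u),int(v)
for r in range(v-36,v+40,3): print(r,' '.join('%3d'%x for x in g[r,u-44:u+46:3]))
E
```

```text
tcp [ 0.5116 -0.1921  0.1722] rot [[0.927, 0.376, 0.0], [0.376, -0.927, -0.0], [0.0, 0.0, -1.0]]
shift [-0.0011  0.0017  0.3109]
59.9270099401474 [-0.6150265   0.36169319 -2.29829733]
hole px 323.2068935208554 233.53328053050691 foot [[322.69797872 239.23621944]]
197  51  50  51  52  51  50  49  53  52  50  49  51  50  51  49  53  50  50  53  53  52  53  50  52  51  53  54  52  54  53
200  50  51  51  50  52  48  47  50  52  51  50  54  51  52  53  51  51  54  52  53  50  52  49  50  52  52  53  51  55  51
203  52  50  49  49  51  52  48  48  51  51  48  48  52  50  47  51  48  52  54  53  53  51  51  50  52  54  51  51  50  53
206  49  52  49  50  50  51  49  48  51  50  51  47  69  82 105 104 102  89  53  50  51  51  52  51  51  50  50  53  52  52
209  49  51  50  49  48  52  51  49  51  49  73 121 131 124 127 127 127 130 129 107  60  51  52  50  49  51  52  53  53  52
212  49  52  51  50  51  49  52  48  49  94 128 127 130 122 121 125 125 122 126 121 121  86  49  51  50  53  52  53  52  53
215  51  51  51  49  50  50  49  48 103 125 124 124 125 125 123 126 127 124 125 123 123 129 
[... 1687 characters left out ...]
  75  77  77  76  77  77  76  74  79  77  76  79  71  50  55  52  53  52  52  52
260  48  47  53  52  50  50  51  52  74  73  74  73  75  77  76  78  77  76  78  76  78  77  76  51  49  52  51  51  51  49
263  49  49  49  51  49  47  49  55  73  72  73  75  77  76  76  77  76  76  76  76  76  77  77  52  51  52  52  53  48  52
266  54  49  50  48  50  52  50  61  75  75  76  75  74  75  76  78  77  76  75  74  76  77  78  55  52  51  51  51  50  51
269  96  50  49  49  50  51  49  66  72  73  74  74  75  77  76  77  77  77  78  77  77  77  77  57  49  50  49  53  52  52
272 119  49  49  49  49  51  49  70  74  72  75  76  75  75  76  77  78  77  77  77  77  76  76  61  51  52  52  50  50  54
```

```bash
cat > fit.py <<'E'
from h import *
from scipy.optimize import least_squares
s=ctrl.get_state(); c=cam('wrist'); g=cv2.GaussianBlur(cv2.cvtColor(c['image'],cv2.COLOR_RGB2GRAY),(3,3),0).astype(float)
zf=s['eef_pos'][2]-.1087
hole=[];foot=[]
def cross(vals,t): # first upward crossing, sub-pixel
    i=int(np.argmax(vals>t)); return i-(vals[i]-t)/(vals[i]-vals[i-1])
for v in range(210,232): # left/right rim
    l=g[v,275:325]; hole.append((275+cross(l,88),v)); r=g[v,375:315:-1]; hole.append((375-cross(r,88),v))
for u in range(312,335): hole.append((u,195+cross(g[195:225,u],88)))
for u in range(311,336): foot.append((u,212+cross(-g[212:245,u],-101)))
for v in range(227,238):
    foot.append((322-cross(g[v,322:285:-1],101),v)); foot.append((322+cross(g[v,322:365],101),v))
def circ(P,r):
    q=least_squares(lambda p:np.hypot(*(P[:,:2]-p).T)-r,P[:,:2].mean(0),loss='soft_l1',f_scale=5e-4)
    return q.x,np.sqrt(np.mean(q.fun**2)),
h,e1=circ(plane(c,hole,.05),.02); f,e2=circ(plane(c,foot,zf),.013)
print('hole',h,e1,'foot',f,e2,'tcp',s['eef_pos'])
r=R.from_quat(s['tcp_rot']); print('shift units',r.inv().apply(np.r_[h-f,0])/.2)
E
python3 fit.py
```

```text
hole [ 0.51210946 -0.19260446] 0.00027754007334600814 foot [ 0.51121741 -0.19277981] 0.00013935835850500738 tcp [ 0.51158451 -0.19212509  0.17223666]
shift units [4.46261244e-03 8.64684397e-04 1.14053281e-06]
```

The hole and foot fits agree to within 1 mm, so I'm lowering the rod to the table.

Call:
{"method": "send_rows", "body": {"moves": "0 0 0 0.004 0.001 0 -1; 0 0 0 0.004 0.001 0.06 -1; 0 0 0 0.004 0.001 0.12 -1; 0 0 0 0.004 0.001 0.18 -1; 0 0 0 0.004 0.001 0.24 -1; 0 0 0 0.004 0.001 0.28 -1; 0 0 0 0.004 0.001 0.3 -1; 0 0 0 0.004 0.001 0.312 -1; 0 0 0 0.004 0.001 0.318 -1; 0 0 0 0.004 0.001 0.321 -1; 0 0 0 0.004 0.001 0.321 -1; 0 0 0 0.004 0.001 0.321 -1"}}

```text
time: 11.72
eef_pos: [0.5122, -0.1923, 0.1082]
tcp_rot: [0.982, 0.191, 0.0, 0.0]
contact_force: [-0.2, 0.7, -1.8]
opening: 0.289
finger_force: 59.9
```

```bash
python3 - <<'E'
from h import *
for i in range(4):
    cam('side'); s=ctrl.get_state(); print(s['time'],s['eef_pos'],s['contact_force'],s['finger_force'])
E
```

```text
11.775 [ 0.51215905 -0.19232168  0.10816109] [ 0.73254157  0.04042216 -1.19402733] 59.92783963680267
11.825 [ 0.51215804 -0.1923045   0.10816564] [-0.0875635   0.09305228 -1.76034772] 59.92701172828674
11.875 [ 0.51215652 -0.19228603  0.1081245 ] [-0.23452301 -0.17105716 -0.79124337] 59.92748200893402
11.925 [ 0.51216218 -0.19230973  0.10814203] [-0.16246626  0.23434576 -1.31983098] 59.926820397377014
```

Call:
{"method": "send_rows", "body": {"moves": "0 0 0 0 0 0.003 -1; 0 0 0 0 0 0.006 -1; 0 0 0 0 0 0.006 -1; 0 0 0 0 0 0.006 -1"}}

```text
time: 12.42
eef_pos: [0.5125, -0.1924, 0.1081]
tcp_rot: [0.982, 0.191, 0.0, 0.0]
contact_force: [-1.1, -0.0, 5.5]
opening: 0.289
finger_force: 60.6
```

```bash
python3 - <<'E'
from h import *
for i in range(4):
    cam('side'); s=ctrl.get_state(); print(s['time'],s['eef_pos'],s['contact_force'],s['finger_force'])
E
```

```text
12.475 [ 0.51249407 -0.19240646  0.10812177] [-1.29651006  1.2233889   5.22676771] 60.60524761676788
12.525 [ 0.51246536 -0.19241536  0.10810434] [-1.94891317  1.15666596  5.92056762] 60.604673624038696
12.575 [ 0.5124738  -0.19240063  0.1080981 ] [-2.14246758  1.4754592   6.03481354] 60.605292320251465
12.625 [ 0.51246387 -0.19240181  0.10809585] [-0.86256498  0.07412839  6.28049936] 60.60537278652191
```

Contact force rises to 6 N, so the foot is on the table. Easing off, releasing and retreating straight up.

Call:
{"method": "send_rows", "body": {"moves": "0 0 0 0 0 -0.004 -1; 0 0 0 0 0 -0.004 -0.35; 0 0 0 0 0 -0.004 -0.25; 0 0 0 0 0 -0.004 0; 0 0 0 0 0 -0.004 0.4; 0 0 0 0 0 -0.004 0.4; 0 0 0 0 0 -0.1 0.4; 0 0 0 0 0 -0.25 0.4; 0 0 0 0 0 -0.45 0.4; 0 0 0 0 0 -0.7 0.4; 0 0 0 0 0 -0.7 0.4", "newtons": 20}}

```text
time: 14.0
eef_pos: [0.5147, -0.1937, 0.2542]
tcp_rot: [0.982, 0.191, 0.005, 0.004]
contact_force: [-0.4, -0.4, 0.9]
opening: 0.699
finger_force: 0.0
```

```bash
python3 - <<'E'
from h import *
s=ctrl.get_state(); print(s['time'],s['eef_pos'],s['opening'],s['contact_force'])
for n,x in(('wrist',(.512,-.1924,.14)),('side',(.512,-.1924,.14))):
    c=cam(n); save(c,n+'9.png'); g=cv2.cvtColor(c['image'],cv2.COLOR_RGB2GRAY); u,v=proj(c,[x])[0].astype(int); print(n,u,v)
    for r in range(v-28,v+60,5): print(r,' '.join('%3d'%k for k in g[r,u-42:u+43:4]))
E
```

```text
14.0 [ 0.51465079 -0.19372921  0.25423579] 0.6993149012877372 [-0.39811608 -0.3906639   0.91833831]
wrist 317 240
212  61  45  44  45  44  45 102 112  65  66  66  69  67  68  68 113  75  45  47  48  47  48
217 109  44  47  45  46  47  41 108  64  65  68  70  69  67  68 109  37  47  46  45  47  46
222 113  49  46  46  45  44  45  51  65  65  81  86  76  67  69  53  47  47  45  45  47  48
227 116  98  45  44  44  45  47  61  92 110 111 110 110 111  99  64  47  47  45  46  48  48
232 114 113  44  44  45  43  45  97 105 108 109 109 112 110 109  85  45  50  48  47  47  44
237 114 114  84  44  44  45  42 109 105 105 106 111 109 108 109 107  44  46  48  46  59  74
242 112 116 114  43  44  45  42 107 105 106 107 108 108 109 110 108  45  47  57  73  71  74
247 112 115 117  73  43  48  43  88 108 104 105 108 108 110 108 103  70  73  74  72  71  73
252 113 117 116 110  42  46  46  44  81 106 106 107 110 107 113 114 112  69  75  73  70  73
257 112 112 112 116  76  49  43  45  43  61  74  80  59 113 111 108  95  66  72  72  70  71
262 115 115 127 177 168  39  46  53  70  71  71  71  68  46  27  2
[... 1638 characters left out ...]
  71  75  81  84  84  44  44  43  45  43  45 126 122 147
349 130 128  52  44  43  47  43  30  71  80  84  84  80  44  45  47  47  45  65 124 123 124
354 123 128  43  44  42  47 119 102  73  80  84  85  81  41  43  44  43  46 124 124 123 127
359 127  85  44  46  43  46 127  69  74  79  84  83  94  46  44  46  44  50 122 132 127 127
364 125  40  45  47  45  47 127  69  81  84  87  82 121 103  45  46  47  53 122 119 126 119
369 125  44  46  39  44  45  43  75  80  86  87  85 129  42  45  46  48 107 124 133 124 127
374  47  45  40  46  45  47  41  46  48  47  44  45  46  43  49  43  48 120 121 122 125 123
379  43  45  43  46  42  41  45  44  46  44  43  45  45  45  43  48  46 119 124 128 131 123
```

Call:
{"method": "send_rows", "body": {"moves": "0 0 0 0 0 0 0.4; 0 0 0 0 0 0 0.4; 0 0 0 0 0 0 0.4"}}

```text
time: 14.48
eef_pos: [0.5117, -0.1921, 0.2457]
tcp_rot: [0.982, 0.191, -0.001, -0.001]
contact_force: [-0.5, 0.1, 0.3]
opening: 0.698
finger_force: 0.0
```

```bash
python3 -c "
from plant import ctrl
print(ctrl.sign_off())"
```

```text
the job is handed in; nothing more can be done
None
```

The job is handed in at about 14.5 s: the rod went down the 56 mm hole to within about 1 mm of the table, was drawn out, and now stands released and upright in the 40 mm hole with its foot on the table; sign-off returned no verdict.

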